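Strip the pellet die onto its parking stands

TASK

The used pellet die stands assembled on the worktop. Take it apart from the top down and park each part on its own grey stand for cleaning: the thin-walled release ring round the broad low stub, the plunger hanging by its head in the bored block, the thick-walled sleeve over the slim tall post, and the base in the round recess of the flat square seat. Leave every part upright and fully seated, never let the plunger's polished lower end touch the worktop, do not tip the plunger over, and do not disturb the sample jar.

Things in the scene. Friction and masses are not known exactly. Their poses are not given: they have to be found in the camera images.
- release_ring: thin-walled aluminium tube, open at both ends, 55 mm outer and 47 mm inner diameter, 36 mm high, 0.09 kg. Origin: centre of its underside, z up along its axis. At the start it stands on the sleeve's top face round the plunger's head, whose top lies 12 mm below the ring's upper rim, so the ring must come off first.
- plunger: steel plunger, 0.3 kg: shaft 25 mm thick, 42 mm long, polished lower end; above it a knurled head 42 mm in diameter, 16 mm high. Origin: centre of the lower end, z up along the axis; the head begins 42 mm above it. At the start the shaft stands 34 mm deep in the sleeve's bore, on the base's spigot, with the head's underside 8 mm above the sleeve. Pull it straight up.
- die_sleeve: sleeve of the die: thick-walled steel cylinder, 62 mm outer diameter, bore 30 mm right through, 50 mm high, about 0.6 kg. Origin: centre of its underside, z up along its axis. At the start it stands on the base's flange with the base's spigot 16 mm deep in its bore; lift it straight up.
- die_base: steel base, 0.45 kg, on the worktop at the bottom of the stack: round flange 76 mm in diameter, 14 mm thick, with a spigot 26 mm in diameter rising 16 mm above it (30 mm overall; grip it by the spigot) and a thin brass nipple at one side of the flange. Origin: centre of its underside, z up along its axis.
- stub_stand: fixed grey stand for the release ring: round foot 84 mm in diameter and 10 mm high with a broad low stub, 38 mm in diameter, rising 16 mm above the foot (top at 26 mm). Origin: centre of its underside, z up. The ring goes round the stub, down on the foot.
- bored_block: fixed grey stand for the plunger: square block 68 x 68 mm, 52 mm high, with an upright hole 33 mm in diameter right through its middle. Origin: centre of its underside, z up. The plunger's shaft goes into the hole until the head's underside rests on the block's top; its lower end then hangs 10 mm above the worktop.
- post_stand: fixed grey stand for the sleeve: round foot 84 mm in diameter and 10 mm high with a slim post, 20 mm in diameter, rising 60 mm above the foot (top at 70 mm, tapered). Origin: centre of its underside, z up. The sleeve goes over the post, down on the foot.
- recess_seat: fixed grey stand for the base: flat square plate 102 x 102 mm, 12 mm high, with a round recess 88 mm in diameter and 6 mm deep in its top (recess floor 6 mm above the worktop). Origin: centre of its underside, z up. The base sits flat on the recess floor.
- jar: sample jar with white screw lid, 63 mm in diameter and 75 mm high, standing among the stands; not part of the job. Origin: centre of its underside, z up. (Jar, stack and stands are all on the left of the tall analyser with its raised hood, which stands between y = 0 and y = -0.4 beyond x = 0.43: pass in front of it, close to the robot.)
Mind the look-alikes: they are no part of the job. Leave any orange look-alike of the bored_block alone.

How it is judged:
By the outcome, as a careful person would: the job done as asked, in the order asked, and still so for the second after the job is handed in, with the robot touching nothing.
It also fails if it takes over 109 s, if anything falls off the work surface, if the arm or the gripper's body presses on something with over 40 N, if the wrist force passes 120 N, or if a joint passes its speed limit or range.

ROBOT

A 6-joint arm with a two-finger parallel gripper is mounted at the origin on a cart in front of the work surface, level with it; the furniture and walls round the work are solid. World frame = base frame: x ahead of the robot, y to its left, z up, the work surface at z = 0. Lengths are in m, angles in degrees, forces in N, time in s.
With the tool pointing down it reaches from about 0.375 to 0.9 m from the base axis. Payload 3.1 kg.
Tool frame: the origin (TCP) lies on the centre line of the jaws, within the pads' length; the fingertips stand finger_overhang ahead of it and the grasp point (between the pads) lies 5 mm behind it (finger_overhang is the distance from the TCP to the fingertips, in m); z points along the fingers, y is the line along which they close (so a half turn about z gives the same grasp; the last joint's range is limited). The gripper opens to 87 mm and grips with 3 to 60 N. Pads are 19 mm wide; open, the fingers measure 117 mm over their backs; the gripper's body (75 mm by 190 mm) begins 51 mm behind the grasp point.
Start: joints at [54.116, 30.224, 82.088, -0, 67.689, -10.227], TCP at [0.271, 0.563, 0.237] pointing down, gripper open.
Joint ranges: [-176.69, 176.69], [-43.24, 126.21], [12.49, 139.97], [-82, 262], [0, 151.66], [-163.58, 163.58]. Speed limits (degrees/s): [159.86, 159.86, 180, 180, 180, 180].

INTERFACE

Orientations are given as a 3x3 rotation matrix whose columns are the frame's x, y, z axes.
In Python, from rig import read_state, capture, calibration, hand_in, finger_overhang gives the robot as it stands.
- The arm moves only by the tool send_rows, never from a script. Its argument "plan" is a list of rows, each a list of 5 numbers: the closure in counts, from 0 (fully open) to 255 (shut), then the shift along the tool's x, y, z in m, then the turn about the tool's z in rad. A call has 1 to 20 rows; each row shifts and turns the commanded pose from where the row before left it, along the tool's axes as they then stand; what a row does not reach is not made up. A row lasts 1/12 s, in which the tool goes at most 41.7 mm and 7.16 degrees, less where a joint would pass 70% of its speed; a pose out of reach is approached as far as the arm can. A call is refused whole if a number of a shift passes 0.0417 or a number of a turn 0.125, either way. A call with a gripper value outside its range is refused whole. The fingers move at their own pace and stop on an object; the grip force is fixed at half the most. Time passes only in rows, so rows that do not move let the fingers close. It gives the time, the measured TCP pose, the force, the opening and the grip force at its end, in the units of the state.
- read_state(): the state, without advancing time (a new reading comes with each control period).
- capture(name): name is "scene" or "top" or "wrist"; returns (picture, depth): 420x560x3 uint8, blue, green, red; 420x560 float32, m along the optical axis (not along the pixel's ray), 0 where there is no reading.
- calibration(name): a dict with "fx", "fy", "cx", "cy" (pixels), "xyz" and "rotation" of the camera in the world. Camera axes: x right, y down, z forward; pixel columns grow to the right and rows downward; lengths in m; the calibration is good to about 2 mm. A picture is of the moment at which its call begins: read the wrist's pose just before it. calibration takes no time and is no camera call; for the wrist camera it gives the pose at the moment of the call.
- hand_in(): hands the job in; it is judged then, once.
The state is a dict: "time_s": time; "joint_positions": joint angles; "qvel": joint speeds; "tau": joint torques, N m; "position": TCP position; "tcp_rot": TCP orientation; "force": force on the tool from outside, world axes, zero at the start; "moment": the same for the moment, N m; "opening": opening from 0.0 (shut) to 1.0 (fully open); "grasp_force": force on a finger pad.
Only numpy, scipy, OpenCV 4.12 (cv2) and the standard library are available. Lean on these libraries where they do the work, as an engineer would, in place of code of your own. Each camera call takes 0.05 s, during which the arm holds its last target. There are 200 camera calls.

## Working session

There is one attempt and no reset: what is moved stays moved. The work goes in short steps, Python scripts to look and compute and a tool call to move; the robot and the scene stay as the last step left them, time stands still between calls to the robot, and variables do not carry over. Pictures are saved under pics/ and viewed, at most 14 in all, crops included, and the job is handed in when it is done.

Besides the shell and the picture viewer there is one more tool, called after "Emit:" as name(argument=value, ...) on one line, values as JSON. send_rows: Moves the arm, as the interface text tells. Its arguments: {"type":"object","properties":{"plan":{"type":"array","items":{"type":"array","items":{"type":"number"}}}},"required":["plan"]}

```bash
mkdir -p pics; ls; cat > h.py <<'E'
import numpy as np, cv2
from rig import *
def px(name,d,u,v,r=1):
    c=calibration(name); w=d[v-r:v+r+1,u-r:u+r+1]; w=w[w>0]; z=np.median(w)
    p=np.array([(u-c['cx'])/c['fx']*z,(v-c['cy'])/c['fy']*z,z])
    return np.array(c['rotation'])@p+np.array(c['xyz'])
def cloud(name,d):
    c=calibration(name); v,u=np.mgrid[:420,:560]
    p=np.stack([(u-c['cx'])/c['fx']*d,(v-c['cy'])/c['fy']*d,d],-1)
    q=p@np.array(c['rotation']).T+np.array(c['xyz']); q[d==0]=np.nan
    return q
E
python3 - <<'E'
from h import *
s=read_state(); print({k:np.round(v,3) for k,v in s.items()}, finger_overhang)
for n in ['top','scene']:
    p,d=capture(n); cv2.imwrite(f'pics/{n}0.png',p); np.save(f'{n}0.npy',d); print(n,calibration(n))
E
```

```text
pics
{'time_s': np.float64(0.0), 'joint_positions': array([ 54.115,  30.277,  82.157,   0.   ,  67.688, -10.226]), 'qvel': array([ 0.044, -0.119, -0.045, -0.032,  0.001, -0.02 ]), 'tau': array([  0.   , -44.003, -17.659,   0.063,   0.058,  -0.   ]), 'position': array([0.27 , 0.563, 0.236]), 'tcp_rot': array([[-0.901,  0.433, -0.001],
       [ 0.433,  0.901, -0.002],
       [ 0.   , -0.002, -1.   ]]), 'force': array([ 1.007,  0.199, -0.581]), 'moment': array([ 0.008,  0.027, -0.043]), 'grasp_force': np.float64(0.0), 'opening': np.float64(1.002)} 0.014
top {'fx': 459.81158975938024, 'fy': 459.81158975938024, 'cx': 268.74153417264307, 'cy': 213.31679923514383, 'xyz': array([0.42186123, 0.42550554, 1.18531079]), 'rotation': array([[ 3.50316011e-04, -9.96629651e-01,  8.20317987e-02],
       [-9.99999920e-01, -3.33227719e-04,  2.22003637e-04],
       [-1.93920138e-04, -8.20318699e-02, -9.96629688e-01]])}
scene {'fx': 422.2739924420484, 'fy': 422.2739924420484, 'cx': 279.7863334825242, 'cy': 203.15334965208228, 'xyz': array([ 0.07274451, -0.29686812,  0.48479718]), 'rotation': array([[ 0.84956301, -0.24486095,  0.46721067],
       [-0.52737645, -0.37614114,  0.76183458],
       [-0.01080638, -0.89362238, -0.44868949]])}
```

View pics/top0.png

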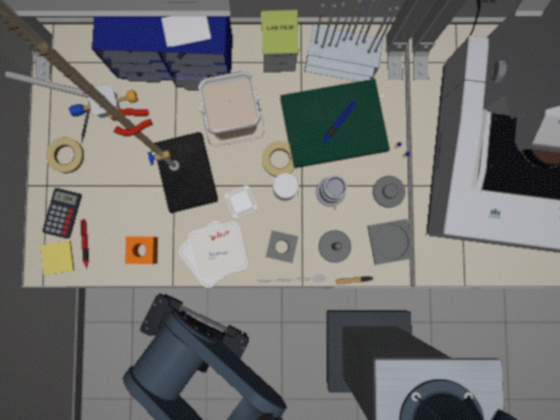

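View pics/scene0.png

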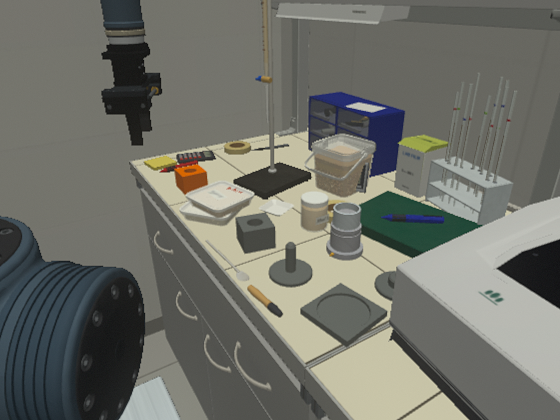

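Top view: stack at (331,190), jar (285,186), stub stand (389,191; broad stub), grey bored block (282,247), post stand (334,246; slim post), recess seat (390,241). The orange block at (140,250) is the look-alike and stays untouched. I'll confirm in one crop and measure from depth.

```bash
python3 - <<'E'
from h import *
p=cv2.imread('pics/top0.png'); d=np.load('top0.npy'); q=cloud('top',d)
c=p[165:290,250:420]; cv2.imwrite('pics/topc.png',cv2.resize(c,None,fx=4.6,fy=4.6,interpolation=cv2.INTER_CUBIC))
def box(n,u0,v0,u1,v1,zs):
    r=q[v0:v1,u0:u1].reshape(-1,3)
    for a,b in zs:
        m=r[(r[:,2]>a)&(r[:,2]<b)]
        if len(m)<4: print(n,a,b,'few',len(m));continue
        cc,rad=cv2.minEnclosingCircle(m[:,:2].astype(np.float32))
        print(n,(a,b),len(m),'mean',m.mean(0).round(4),'circ',np.round(cc,4),round(rad*1e3,1),'mid',((m.min(0)+m.max(0))/2)[:2].round(4),'ext',np.ptp(m,0)[:2].round(4), 'medz',np.median(m[:,2]).round(4))
box('stack',310,165,355,212,[(.006,.02),(.058,.07),(.08,.092),(.092,.11)])
box('jar',268,168,302,203,[(.068,.085)])
box('stub',368,170,412,212,[(.005,.015),(.02,.035)])
box('block',262,228,302,268,[(.045,.06)])
box('post',312,226,356,266,[(.005,.015),(.055,.08)])
box('seat',364,217,418,268,[(.003,.008),(.0095,.02)])
m=((q[...,2]>.045)&(q[...,2]<.06)).astype(np.uint8); 
ys,xs=np.where(m[228:268,262:302]); print('blk',cv2.minAreaRect(q[228:268,262:302][ys,xs][:,:2].astype(np.float32)))
r=q[217:268,364:418].reshape(-1,3); r=r[(r[:,2]>.009)&(r[:,2]<.02)]; print('seat',cv2.minAreaRect(r[:,:2].astype(np.float32)))
print('table',px('top',d,360,270), px('top',d,360,215), px('top',d,300,215))
E
```

```text
stack (0.006, 0.02) 197 mean [0.565  0.2766 0.0135] circ [0.5899 0.2716] 72.4 mid [0.587  0.2622] ext [0.1151 0.1133] medz 0.0146
stack (0.058, 0.07) 83 mean [0.5632 0.2786 0.0647] circ [0.5746 0.2686] 30.7 mid [0.5726 0.2695] ext [0.0563 0.0564] medz 0.0648
stack (0.08, 0.092) 261 mean [0.5747 0.2684 0.0883] circ [0.5737 0.2702] 26.5 mid [0.5736 0.2703] ext [0.0498 0.0508] medz 0.0889
stack (0.092, 0.11) 159 mean [0.5743 0.268  0.0989] circ [0.5752 0.2685] 27.8 mid [0.5743 0.2689] ext [0.0526 0.0546] medz 0.1001
jar (0.068, 0.085) 502 mean [0.5815 0.3862 0.0756] circ [0.5819 0.3863] 30.8 mid [0.5826 0.3861] ext [0.0595 0.0587] medz 0.0756
stub (0.005, 0.015) 649 mean [0.5748 0.1189 0.0104] circ [0.5771 0.1121] 69.3 mid [0.5784 0.1134] ext [0.1069 0.1128] medz 0.0106
stub (0.02, 0.035) 172 mean [0.5751 0.1184 0.0265] circ [0.5761 0.1178] 19.2 mid [0.5748 0.1179] ext [0.0357 0.0377] medz 0.0266
block (0.045, 0.06) 624 mean [0.4335 0.3947 0.0531] circ [0.4345 0.3948] 47.1 mid [0.4347 0.3955] ext [0.0786 0.0789] medz 0.0532
post (0.005, 0.015) 784 mean [0.4348 0.2591 0.0108] circ [0.4385 0.2546] 64.2 mid [0.4366 0.2597] ext [0.0996 0.1102] medz 0.0112
post (0.055, 0.08) 55 mean [0.4353 0.2598 0.0683] circ [0.4352 0.2589] 9.9 mid [0.4356 0.2591] ext [0.017  0.0189] medz 0.0698
seat (0.003, 0.008) 773 mean [0.4443 0.1146 0.0056] circ [0.4431 0.1134] 92.6 mid [0.4457 0.1134] ext [0.1281 0.1383] medz 0.0055
seat (0.0095, 0.02) 844 mean [0.4455 0.115  0.0129] circ [0.4465 0.1168] 70.9 mid [0.4467 0.1148] ext [0.1143 0.1169] medz 0.0128
blk ((0.4338260293006897, 0.39478275179862976), (0.06792926043272018, 0.06788598001003265), 77.14497375488281)
seat ((0.44651365280151367, 0.11568687111139297), (0.10195814818143845, 0.10427065193653107), 9.921377182006836)
table [0.37390141 0.19218046 0.0006361 ] [ 0.51519309  0.18965872 -0.00073541] [0.51492756 0.34507687 0.00197951]
```

View pics/topc.png

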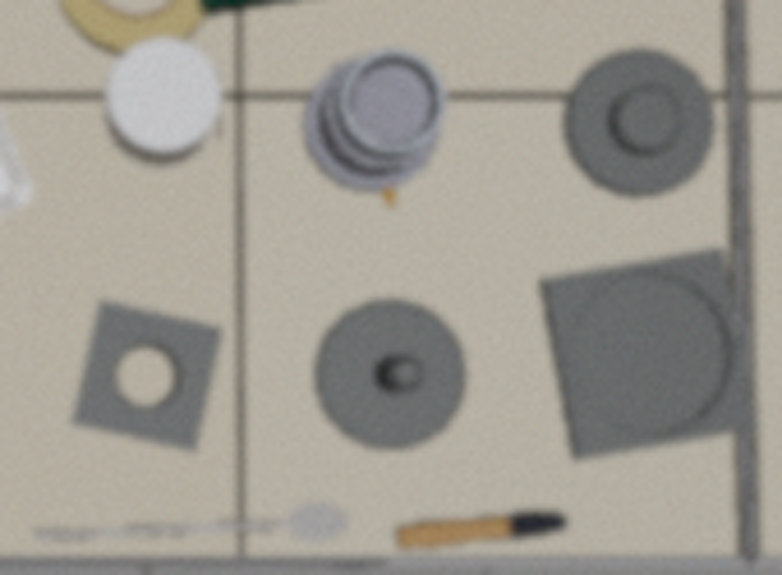

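Crop confirms it: jar (165,95), stack (390,105) with the brass nipple at (389,198) facing the robot, broad stub (645,118), grey bored block (147,377), slim post (400,373), recess seat (648,355). The heights (stack 100 mm, stub 26, block 53, post 70, seat 12.8) match the sizes given. Turning the jaws along world x gives tool x = world y, tool y = world x and tool z = down. I'll hover over the stack first.

Emit:
send_rows(plan=[[0,0,0,0,0.1247],[0,0,0,0,0.1247],[0,0,0,0,0.1247],[0,0,0,0,0.1247],[0,0,0,0,0.1247],[0,0,0,0,0.1247],[0,0,0,0,0.1247],[0,0,0,0,0.1247],[0,0,0,0,0.1247],[0,-0.0295,0.0305,0,0],[0,-0.0295,0.0305,0,0],[0,-0.0295,0.0305,0,0],[0,-0.0295,0.0305,0,0],[0,-0.0295,0.0305,0,0],[0,-0.0295,0.0305,0,0],[0,-0.0295,0.0305,0,0],[0,-0.0295,0.0305,0,0],[0,0,0,0,0]])

```text
time_s: 1.6
position: [0.5166, 0.3263, 0.2363]
tcp_rot: [[0.006, 1.0, 0.004], [1.0, -0.006, -0.002], [-0.002, 0.004, -1.0]]
force: [0.4, 1.0, 0.2]
opening: 0.999
grasp_force: 0.0
```

```bash
python3 - <<'E'
from h import *
s=read_state(); print(s['position'],s['tcp_rot'])
c=calibration('wrist'); p,d=capture('wrist'); print(c)
cv2.imwrite('pics/w1.png',p); np.save('w1.npy',d)
q=cloud('wrist',d); dt=np.load('top0.npy'); qt=cloud('top',dt)
m=qt[100:165,290:385,2]; print('mat z',np.nanmedian(m), np.nanmax(m))
E
```

```text
[0.51658386 0.32630285 0.23625497] [[ 0.00644365  0.99996963  0.004385  ]
 [ 0.99997666 -0.0064336  -0.00230163]
 [-0.00227334  0.00439973 -0.99998774]]
{'fx': 326.56758796369485, 'fy': 326.56758796369485, 'cx': 279.7656215840385, 'cy': 204.89527074268057, 'xyz': array([0.5162255 , 0.39404446, 0.38430896]), 'rotation': array([[ 0.99997115, -0.00701086,  0.00292219],
       [-0.00605199, -0.96791291, -0.25121302],
       [ 0.00458965,  0.25118808, -0.96792742]])}
mat z 0.025204360999006914 0.04816262927235182
```

View pics/w1.png

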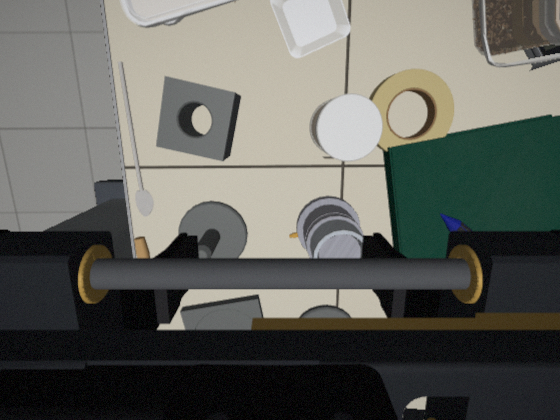

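The wrist view shows the stack at (335,240), post (205,240), bored block (202,120) and jar (350,128). I'll cross-check against the top camera.

```bash
python3 - <<'E'
from h import *
d=np.load('w1.npy'); q=cloud('wrist',d)
def f(n,u0,v0,u1,v1,a,b):
    r=q[v0:v1,u0:u1].reshape(-1,3); m=r[(r[:,2]>a)&(r[:,2]<b)]
    if len(m)<5: print(n,len(m)); return
    cc,rad=cv2.minEnclosingCircle(m[:,:2].astype(np.float32))
    print(n,len(m),np.round(cc,4),round(rad*1e3,1),cv2.minAreaRect(m[:,:2].astype(np.float32)),np.median(m[:,2]).round(4))
f('jar',310,88,390,165,.07,.085)
f('block',150,70,245,165,.047,.06)
f('ring',295,230,365,262,.095,.11)
f('head',295,230,365,262,.084,.093)
f('base',295,195,365,262,.010,.018)
f('post foot',175,195,250,262,.005,.015)
f('post',175,220,250,262,.05,.08)
f('nipple',285,228,299,242,.004,.03)
E
```

```text
jar 3549 [0.578  0.3898] 31.1 ((0.578145444393158, 0.389879047870636), (0.060714684426784515, 0.061438605189323425), 89.78998565673828) 0.0742
block 4133 [0.4302 0.3983] 47.6 ((0.42957478761672974, 0.3980002701282501), (0.0682806670665741, 0.06891316920518875), 77.33370971679688) 0.0521
ring 323 [0.5674 0.2817] 25.0 ((0.5646864175796509, 0.28881511092185974), (0.04968992993235588, 0.01892327517271042), 20.68117332458496) 0.0991
head 937 [0.5686 0.2795] 26.2 ((0.5686308741569519, 0.2811117172241211), (0.029917331412434578, 0.049198344349861145), 89.72734069824219) 0.0874
base 680 [0.5696 0.2708] 39.2 ((0.5645792484283447, 0.28267645835876465), (0.07756192982196808, 0.05023344233632088), 24.225059509277344) 0.0134
post foot 2427 [0.431  0.2623] 42.0 ((0.4365696907043457, 0.2688608765602112), (0.06613427400588989, 0.08337117731571198), 50.19001388549805) 0.0098
post 248 [0.4327 0.2644] 9.5 ((0.43285509943962097, 0.26547250151634216), (0.012506247498095036, 0.017373064532876015), 80.91436767578125) 0.0654
nipple 57 [0.531  0.2651] 7.9 ((0.5297906398773193, 0.2651853859424591), (0.010853318497538567, 0.013338089920580387), 0.7645987868309021) 0.0119
```

The two cameras agree on relative positions and differ by a common offset of (4, −3.5) mm, so I'll use the midpoint: stack ≈ (0.572, 0.270). Going down on the ring and closing.

Emit:
send_rows(plan=[[0,-0.0188,0.0185,0,0],[0,-0.0188,0.0185,0,0],[0,-0.0187,0.0184,0,0],[0,0,0,0.03,0],[0,0,0,0.03,0],[0,0,0,0.03,0],[0,0,0,0.03,0],[0,0,0,0.02,0],[0,0,0,0.009,0],[0,0,0,0,0],[0,0,0,0,0]])

```text
time_s: 2.57
position: [0.5655, 0.2763, 0.0877]
tcp_rot: [[-0.002, 1.0, -0.0], [1.0, 0.002, 0.0], [0.0, -0.0, -1.0]]
force: [0.8, -0.1, 0.3]
opening: 0.999
grasp_force: 0.0
```

Emit:
send_rows(plan=[[255,0,0,0,0],[255,0,0,0,0],[255,0,0,0,0],[255,0,0,0,0],[255,0,0,0,0],[255,0,0,0,0],[255,0,0,0,0],[255,0,0,0,0]])

```text
time_s: 3.23
position: [0.5693, 0.2759, 0.0892]
tcp_rot: [[-0.001, 1.0, 0.008], [1.0, 0.001, 0.002], [0.001, 0.008, -1.0]]
force: [5.5, -1.0, 4.2]
opening: 0.604
grasp_force: 30.0
```

The move fell 6 mm short (clipped rows), so I'll open, correct with smaller steps, and close again.

Emit:
send_rows(plan=[[0,0,0,0,0],[0,0,0,0,0],[0,0,0,0,0],[0,0,0,0,0],[0,0,0,0,0],[0,0,0,0,0]])

```text
time_s: 3.73
position: [0.5641, 0.2753, 0.0867]
tcp_rot: [[-0.001, 1.0, -0.004], [1.0, 0.001, -0.001], [-0.001, -0.004, -1.0]]
force: [0.3, 0.3, -0.8]
opening: 0.953
grasp_force: 0.0
```

```bash
python3 - <<'E'
from h import *
s=read_state(); print(s['position'],s['force'],s['opening'],s['joint_positions'])
c=calibration('wrist'); p,d=capture('wrist')
cv2.imwrite('pics/w2.png',p); q=cloud('wrist',d)
for a,b in [(.096,.106),(.08,.092)]:
    m=(q[...,2]>a)&(q[...,2]<b)&(abs(q[...,0]-.57)<.035)&(abs(q[...,1]-.27)<.035)
    v,u=np.where(m); r=q[m]
    print(len(u), len(u) and (u.min(),u.max(),v.min(),v.max(),r.min(0),r.max(0),cv2.minEnclosingCircle(r[:,:2].astype(np.float32))))
E
```

```text
[0.56408582 0.27530219 0.08665888] [ 0.25491183  0.29628891 -0.83333803] 0.9534471786858181 [1.58235971e+01 4.14156140e+01 8.80460555e+01 1.44376662e-02
 5.07520647e+01 1.57697635e+01]
1816 (np.int64(234), np.int64(352), np.int64(228), np.int64(316), array([0.54329074, 0.25187854, 0.09602235]), array([0.5976983 , 0.29697005, 0.10206531]), ((0.5703070759773254, 0.26939523220062256), 0.0276771429926157))
3816 (np.int64(240), np.int64(341), np.int64(218), np.int64(316), array([0.5440988 , 0.24503484, 0.08002023]), array([0.59358343, 0.2968394 , 0.09198366]), ((0.570228099822998, 0.2712464928627014), 0.02668042853474617))
```

View pics/w2.png

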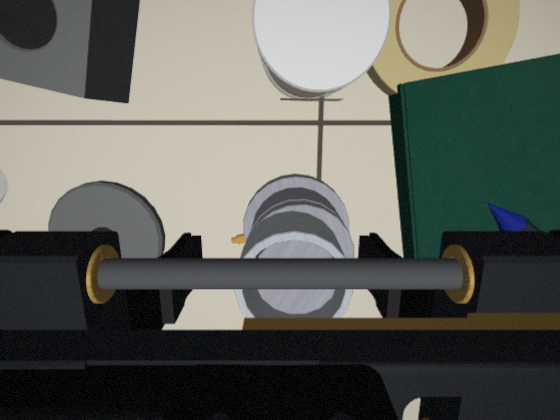

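The ring centre (295,275) sits about 15 px, or 6–7 mm, right of the jaw centre (280), so ring x ≈ 0.571.

Emit:
send_rows(plan=[[0,-0.0025,0.0035,0,0],[0,-0.0025,0.003,0,0],[0,0,0,0,0],[0,0,0,0,0],[0,0,0,0,0]])

```text
time_s: 4.2
position: [0.5723, 0.2704, 0.0875]
tcp_rot: [[-0.0, 1.0, -0.0], [1.0, 0.0, -0.0], [-0.0, -0.0, -1.0]]
force: [-0.2, -1.7, 0.1]
opening: 1.001
grasp_force: 0.0
```

Emit:
send_rows(plan=[[255,0,0,0,0],[255,0,0,0,0],[255,0,0,0,0],[255,0,0,0,0],[255,0,0,0,0],[255,0,0,0,0],[255,0,0,0,0]])

```text
time_s: 4.78
position: [0.5723, 0.2706, 0.0875]
tcp_rot: [[-0.001, 1.0, 0.0], [1.0, 0.001, 0.0], [0.0, 0.0, -1.0]]
force: [0.1, -0.0, -1.0]
opening: 0.607
grasp_force: 30.0
```

Centred, no side force. Lifting, then moving over to the stub.

Emit:
send_rows(plan=[[255,0,0,-0.01,0],[255,0,0,-0.015,0],[255,0,0,-0.015,0],[255,0,0,-0.01,0],[255,-0.01,0,0,0],[255,-0.02,0,0,0],[255,-0.02,0,0,0],[255,-0.02,0,0,0],[255,-0.02,0,0,0],[255,-0.02,0,0,0],[255,-0.02,0,0,0],[255,-0.02,0,0,0],[255,0,0,0,0],[255,0,0,0,0],[255,0,0,0,0]])

```text
time_s: 6.03
position: [0.572, 0.1204, 0.1373]
tcp_rot: [[0.0, 1.0, -0.001], [1.0, -0.0, 0.0], [0.0, -0.001, -1.0]]
force: [-0.2, 0.1, -1.0]
opening: 0.604
grasp_force: 30.0
```

Emit:
send_rows(plan=[[255,0,0,0.015,0],[255,0,0,0.02,0],[255,0,0,0.02,0],[255,0,0,0.02,0],[255,0,0,0.015,0],[255,0,0,0.007,0],[255,0,0,0.004,0],[255,0,0,0.0015,0],[255,0,0,0,0],[255,0,0,0,0]])

```text
time_s: 6.87
position: [0.5724, 0.1208, 0.0357]
tcp_rot: [[-0.001, 1.0, 0.0], [1.0, 0.001, 0.0], [0.0, 0.0, -1.0]]
force: [0.6, -0.2, -0.4]
opening: 0.605
grasp_force: 30.0
```

Emit:
send_rows(plan=[[255,0,0,0.0015,0],[255,0,0,0.001,0],[255,0,0,0,0],[255,0,0,0,0]])

```text
time_s: 7.2
position: [0.5724, 0.1206, 0.0334]
tcp_rot: [[-0.001, 1.0, 0.0], [1.0, 0.001, 0.0], [0.0, 0.0, -1.0]]
force: [-1.1, 1.2, 5.5]
opening: 0.609
grasp_force: 30.0
```

Emit:
send_rows(plan=[[0,0,0,0,0],[0,0,0,0,0],[0,0,0,0,0],[0,0,0,0,0],[0,0,0,0,0],[0,0,0,-0.015,0],[0,0,0,-0.025,0],[0,0,0,-0.03,0],[0,0,0,-0.03,0],[0,0,0,-0.03,0],[0,0,0,-0.03,0],[0,0.02,0,0,0],[0,0.025,0,0,0],[0,0.03,0,0,0],[0,0.03,0,0,0],[0,0.025,0,0,0],[0,0.02,0,0,0],[0,0,0,0,0]])

```text
time_s: 8.7
position: [0.5718, 0.2744, 0.1923]
tcp_rot: [[-0.004, 1.0, 0.001], [1.0, 0.004, 0.002], [0.002, 0.001, -1.0]]
force: [1.1, 0.6, 0.4]
opening: 1.0
grasp_force: 0.0
```

```bash
python3 - <<'E'
from h import *
s=read_state(); print(s['position'],s['force'])
p,d=capture('scene'); cv2.imwrite('pics/s1.png',p)
p,d=capture('top'); cv2.imwrite('pics/t1.png',cv2.resize(p[165:290,250:420],None,fx=4.6,fy=4.6,interpolation=cv2.INTER_CUBIC)); q=cloud('top',d)
def f(n,u0,v0,u1,v1,a,b):
    r=q[v0:v1,u0:u1].reshape(-1,3); m=r[(r[:,2]>a)&(r[:,2]<b)]
    if len(m)<5: print(n,len(m)); return
    cc,rad=cv2.minEnclosingCircle(m[:,:2].astype(np.float32))
    print(n,len(m),np.round(cc,4),round(rad*1e3,1),m.mean(0),np.median(m[:,2]).round(4))
f('ring',368,165,412,212,.042,.055)
f('stub',368,165,412,212,.022,.03)
f('head',310,165,355,212,.083,.095)
E
```

```text
[0.57175212 0.27438755 0.19233549] [1.0888517  0.64731258 0.4399313 ]
ring 112 [0.5718 0.1184] 27.9 [0.57159022 0.1188331  0.04698294] 0.0472
stub 183 [0.5715 0.12  ] 26.5 [0.57508006 0.11818889 0.02670126] 0.0271
head 28 [0.5743 0.2834] 13.2 [0.57443171 0.28521462 0.08879319] 0.0892
```

View pics/s1.png

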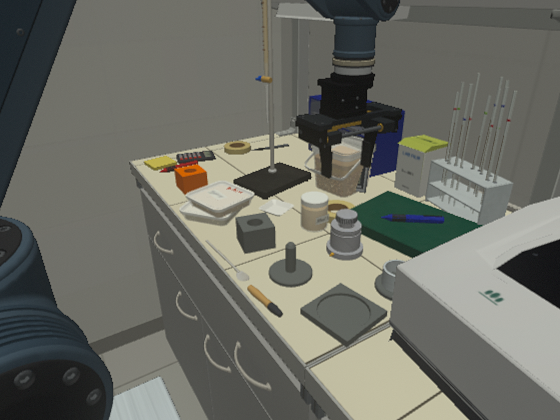

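The scene view shows the ring seated round the stub at (393,275), with the plunger head exposed at (346,218). In the top view the ring (jaw-centred at TCP x 0.5724) reads 0.5717, so top-camera x is true within about 1 mm. Next, descend to the plunger head.

Emit:
send_rows(plan=[[0,0,0.002,0.01,0],[0,0,0.001,0.02,0],[0,0,0,0.02,0],[0,0,0,0.02,0],[0,0,0,0.015,0],[0,0,0,0.01,0],[0,0,0,0.006,0],[0,0,0,0,0],[0,0,0,0,0]])

```text
time_s: 9.55
position: [0.5757, 0.2701, 0.0916]
tcp_rot: [[0.0, 1.0, 0.0], [1.0, -0.0, -0.0], [-0.0, 0.0, -1.0]]
force: [0.5, -0.0, -0.2]
opening: 1.001
grasp_force: 0.0
```

Emit:
send_rows(plan=[[0,0,0,0.003,0],[0,0,-0.0005,0,0],[0,0,0,0,0],[255,0,0,0,0],[255,0,0,0,0],[255,0,0,0,0],[255,0,0,0,0],[255,0,0,0,0],[255,0,0,0,0],[255,0,0,0,0],[255,0,0,0,0]])

```text
time_s: 10.47
position: [0.5748, 0.2705, 0.0885]
tcp_rot: [[-0.001, 1.0, 0.0], [1.0, 0.001, 0.0], [0.0, 0.0, -1.0]]
force: [1.0, -0.9, 1.1]
opening: 0.476
grasp_force: 0.6
```

Emit:
send_rows(plan=[[255,0,0,0,0],[255,0,0,0,0],[255,0,0,0,0],[255,0,0,0,0]])

```text
time_s: 10.8
position: [0.5749, 0.2705, 0.0885]
tcp_rot: [[-0.001, 1.0, 0.0], [1.0, 0.001, 0.0], [0.0, 0.0, -1.0]]
force: [0.4, 1.2, 0.0]
opening: 0.466
grasp_force: 30.0
```

Emit:
send_rows(plan=[[255,0,0,-0.006,0],[255,0,0,-0.01,0],[255,0,0,-0.012,0],[255,0,0,-0.012,0],[255,0,0,-0.012,0],[255,0,0,-0.008,0],[255,0,0,0,0]])

```text
time_s: 11.38
position: [0.5764, 0.2711, 0.1517]
tcp_rot: [[-0.001, 1.0, 0.005], [1.0, 0.001, 0.001], [0.001, 0.005, -1.0]]
force: [1.0, -0.3, -3.2]
opening: 0.461
grasp_force: 30.0
```

Emit:
send_rows(plan=[[255,0.005,-0.0055,0,0],[255,0.01,-0.011,0,0],[255,0.013,-0.015,0,0],[255,0.013,-0.015,0,0],[255,0.013,-0.015,0,0],[255,0.013,-0.015,0,0],[255,0.013,-0.015,0,0],[255,0.013,-0.015,0,0],[255,0.013,-0.014,0,0],[255,0.01,-0.01,0,0],[255,0.01,-0.01,0,0],[255,0,0,0,0],[255,0,0,0,0],[255,0,0,0,0]])

```text
time_s: 12.55
position: [0.4345, 0.3964, 0.1484]
tcp_rot: [[-0.001, 1.0, 0.0], [1.0, 0.001, -0.0], [-0.0, 0.0, -1.0]]
force: [-0.7, 0.1, -3.4]
opening: 0.462
grasp_force: 30.0
```

```bash
python3 - <<'E'
from h import *
s=read_state(); print(s['position'],s['force'])
p,d=capture('wrist'); a=p
p,d=capture('scene'); b=cv2.resize(p[150:290,180:367],(560,420))
cv2.imwrite('pics/m2.png',cv2.resize(np.hstack([a,b]),(800,300)))
E
```

```text
[0.43449204 0.39640383 0.14843723] [-0.66858643  0.11108335 -3.41388058]
```

View pics/m2.png

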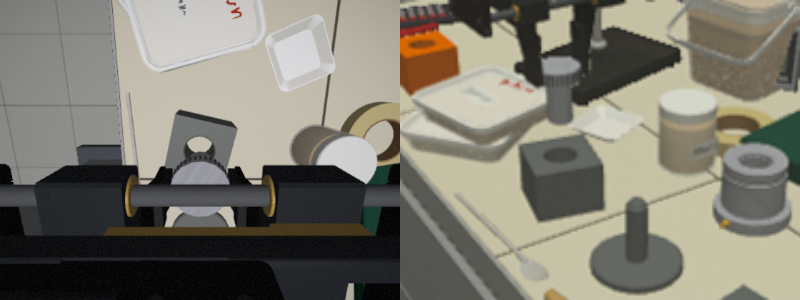

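Left half (wrist): the plunger is held centred at (200,180) over the block hole. Right half (scene): it hangs upright at (562,85) above the block (562,175). Lowering in two steps.

Emit:
send_rows(plan=[[255,0,0,0.008,0],[255,0,0,0.01,0],[255,0,0,0.01,0],[255,0,0,0.008,0],[255,0,0,0.005,0],[255,0,0,0.004,0],[255,0,0,0.003,0],[255,0,0,0,0],[255,0,0,0,0]])

```text
time_s: 13.4
position: [0.4343, 0.3965, 0.1005]
tcp_rot: [[-0.001, 1.0, 0.0], [1.0, 0.001, 0.0], [0.0, 0.0, -1.0]]
force: [-0.3, -0.6, -2.2]
opening: 0.463
grasp_force: 30.0
```

Free, and about 10 mm into the hole. Continuing down.

Emit:
send_rows(plan=[[255,0,0,0.008,0],[255,0,0,0.01,0],[255,0,0,0.008,0],[255,0,0,0.003,0],[255,0,0,0.0015,0],[255,0,0,0.001,0],[255,0,0,0,0],[255,0,0,0,0]])

```text
time_s: 14.07
position: [0.4345, 0.3966, 0.0693]
tcp_rot: [[-0.001, 1.0, 0.001], [1.0, 0.001, 0.0], [0.0, 0.001, -1.0]]
force: [-0.1, 0.1, -3.0]
opening: 0.462
grasp_force: 30.0
```

Emit:
send_rows(plan=[[255,0,0,0.0012,0],[255,0,0,0,0],[255,0,0,0,0],[0,0,0,0,0],[0,0,0,0,0],[0,0,0,0,0],[0,0,0,0,0],[0,0,0,0,0],[0,0,0,0,0]])

```text
time_s: 14.82
position: [0.4342, 0.3965, 0.0678]
tcp_rot: [[-0.001, 1.0, 0.0], [1.0, 0.001, 0.0], [0.0, 0.0, -1.0]]
force: [-0.1, -0.5, -0.1]
opening: 0.832
grasp_force: 0.0
```

Emit:
send_rows(plan=[[0,0,0,-0.01,0],[0,0,0,-0.02,0],[0,0,0,-0.025,0],[0,0,0,-0.025,0],[0,0,0,-0.01,0],[0,-0.01,0.012,0,0],[0,-0.016,0.0185,0,0],[0,-0.016,0.0185,0,0],[0,-0.016,0.0185,0,0],[0,-0.016,0.0185,0,0],[0,-0.016,0.0185,0,0],[0,-0.016,0.0185,0,0],[0,-0.012,0.0105,0,0],[0,-0.008,0.007,0,0],[0,0,0,0,0],[0,0,0,0,0]])

```text
time_s: 16.15
position: [0.5741, 0.2705, 0.1576]
tcp_rot: [[0.0, 1.0, -0.002], [1.0, -0.0, 0.0], [0.0, -0.002, -1.0]]
force: [-0.2, 0.0, 0.1]
opening: 1.0
grasp_force: 0.0
```

```bash
python3 - <<'E'
from h import *
p0,d=capture('wrist'); q=cloud('wrist',d)
def f(n,q,u0,v0,u1,v1,a,b):
    r=q[v0:v1,u0:u1].reshape(-1,3); m=r[(r[:,2]>a)&(r[:,2]<b)]
    if len(m)<5: print(n,len(m)); return
    cc,rad=cv2.minEnclosingCircle(m[:,:2].astype(np.float32))
    print(n,len(m),np.round(cc,4),round(rad*1e3,1),m.mean(0),np.median(m[:,2]).round(4))
p,d=capture('scene'); b=cv2.resize(p[150:290,180:367],(560,420))
cv2.imwrite('pics/m3.png',cv2.resize(np.hstack([p0,b]),(800,300)))
p,d=capture('top');q=cloud('top',d)
f('head',q,262,228,302,268,.06,.075)
f('sleeve',q,310,165,355,215,.058,.07)
f('flange',q,310,165,355,215,.01,.018)
print(read_state()['position'])
E
```

```text
head 237 [0.4348 0.3941] 21.5 [0.43447343 0.39419508 0.0691992 ] 0.0691
sleeve 104 [0.5739 0.2837] 24.8 [0.57282702 0.289264   0.06481961] 0.0647
flange 79 [0.5759 0.2827] 34.0 [0.57431392 0.29565922 0.01462082] 0.0147
[0.57348683 0.27147115 0.15776836]
```

View pics/m3.png

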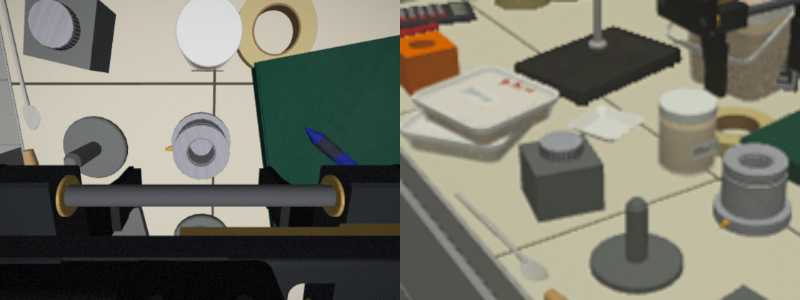

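Plunger seated flush in the block (head at (562,147) of the right half, measured at 69 mm). The sleeve stands alone on the base at (200,145) in the left half. Descending on the sleeve.

Emit:
send_rows(plan=[[0,0,0.0003,0.01,0],[0,0,0,0.02,0],[0,0,0,0.02,0],[0,0,0,0.02,0],[0,0,0,0.02,0],[0,0,0,0.013,0],[0,0,0,0.007,0],[0,0,0,0,0],[0,0,0,0,0]])

```text
time_s: 17.05
position: [0.5751, 0.2709, 0.0478]
tcp_rot: [[-0.001, 1.0, 0.0], [1.0, 0.001, 0.0], [0.0, 0.0, -1.0]]
force: [0.7, -0.2, 0.2]
opening: 1.0
grasp_force: 0.0
```

Emit:
send_rows(plan=[[255,0,0,0,0],[255,0,0,0,0],[255,0,0,0,0],[255,0,0,0,0],[255,0,0,0,0],[255,0,0,0,0],[255,0,0,0,0],[255,0,0,0,0],[255,0,0,0,0]])

```text
time_s: 17.8
position: [0.5752, 0.2706, 0.0484]
tcp_rot: [[-0.001, 1.0, 0.0], [1.0, 0.001, 0.0], [0.0, 0.0, -1.0]]
force: [-1.2, -0.2, 6.1]
opening: 0.687
grasp_force: 30.0
```

Emit:
send_rows(plan=[[255,0,0,-0.005,0],[255,0,0,-0.01,0],[255,0,0,-0.013,0],[255,0,0,-0.013,0],[255,0,0,-0.013,0],[255,0,0,-0.012,0],[255,0,0,-0.009,0],[255,0,0,-0.003,0],[255,0,0,0,0]])

```text
time_s: 18.55
position: [0.5758, 0.2708, 0.1274]
tcp_rot: [[-0.001, 1.0, 0.003], [1.0, 0.001, 0.001], [0.001, 0.003, -1.0]]
force: [0.6, -0.2, -6.4]
opening: 0.686
grasp_force: 30.0
```

Emit:
send_rows(plan=[[255,-0.001,-0.006,0,0],[255,-0.001,-0.012,0,0],[255,-0.001,-0.015,0,0],[255,-0.001,-0.015,0,0],[255,-0.001,-0.015,0,0],[255,-0.001,-0.015,0,0],[255,-0.001,-0.015,0,0],[255,-0.001,-0.015,0,0],[255,-0.001,-0.015,0,0],[255,-0.0008,-0.012,0,0],[255,0,-0.0045,0,0],[255,0,0,0,0],[255,0,0,0,0],[255,0,0,0,0]])

```text
time_s: 19.72
position: [0.437, 0.2609, 0.126]
tcp_rot: [[-0.001, 1.0, 0.002], [1.0, 0.001, 0.001], [0.001, 0.002, -1.0]]
force: [0.6, 0.4, -6.4]
opening: 0.69
grasp_force: 30.0
```

```bash
python3 - <<'E'
from h import *
p,d=capture('top'); a=cv2.resize(p[165:290,250:420],(571,420))
p,d=capture('scene'); b=cv2.resize(p[150:290,180:367],(560,420))
cv2.imwrite('pics/m4.png',cv2.resize(np.hstack([a,b]),(800,297)))
E
```

```text
(no output)
```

View pics/m4.png

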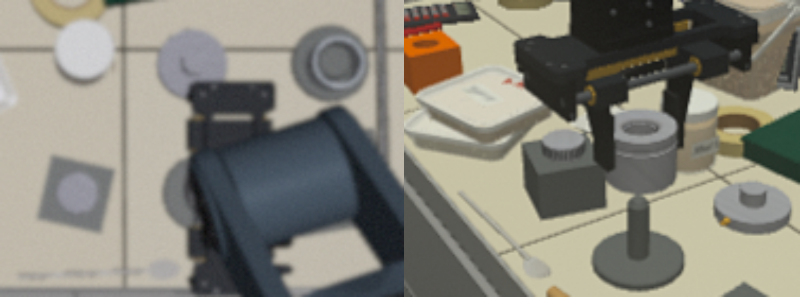

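The sleeve hangs upright at (642,155) over the post (637,200), and the base is left alone at (752,207). Lowering in stages.

Emit:
send_rows(plan=[[255,0,-0.001,0.008,0],[255,0,0,0.01,0],[255,0,0,0.01,0],[255,0,0,0.008,0],[255,0,0,0.005,0],[255,0,0,0.004,0],[255,0,0,0,0],[255,0,0,0,0]])

```text
time_s: 20.48
position: [0.4346, 0.2607, 0.0805]
tcp_rot: [[-0.001, 1.0, -0.0], [1.0, 0.001, -0.0], [-0.0, -0.0, -1.0]]
force: [-0.4, 0.6, -5.9]
opening: 0.689
grasp_force: 30.0
```

Emit:
send_rows(plan=[[255,0,0.0005,0.008,0],[255,0,0,0.01,0],[255,0,0,0.008,0],[255,0,0,0.005,0],[255,0,0,0.003,0],[255,0,0,0.0015,0],[255,0,0,0,0],[255,0,0,0,0]])

```text
time_s: 21.15
position: [0.4352, 0.2607, 0.0454]
tcp_rot: [[-0.001, 1.0, 0.0], [1.0, 0.001, 0.0], [0.0, 0.0, -1.0]]
force: [-0.1, -0.0, -5.6]
opening: 0.688
grasp_force: 30.0
```

Emit:
send_rows(plan=[[255,0,0,0.0012,0],[255,0,0,0.0005,0],[255,0,0,0,0],[255,0,0,0,0]])

```text
time_s: 21.48
position: [0.4356, 0.2608, 0.0444]
tcp_rot: [[-0.001, 1.0, 0.001], [1.0, 0.001, 0.0], [0.0, 0.001, -1.0]]
force: [-0.4, 0.1, 1.8]
opening: 0.688
grasp_force: 30.0
```

Contact made, sleeve seated. Releasing and hovering over the base.

Emit:
send_rows(plan=[[0,0,0,0,0],[0,0,0,0,0],[0,0,0,0,0],[0,0,0,0,0],[0,0,0,0,0],[0,0,0,-0.01,0],[0,0,0,-0.02,0],[0,0,0,-0.025,0],[0,0,0,-0.025,0],[0,0,0,-0.015,0],[0,0,0,-0.005,0],[0,0,0,0,0]])

```text
time_s: 22.48
position: [0.4359, 0.261, 0.1454]
tcp_rot: [[-0.001, 1.0, 0.004], [1.0, 0.001, 0.001], [0.001, 0.004, -1.0]]
force: [0.8, 0.3, -0.5]
opening: 1.003
grasp_force: 0.0
```

Emit:
send_rows(plan=[[0,0.001,0.012,0,0],[0,0.001,0.018,0,0],[0,0.001,0.018,0,0],[0,0.001,0.018,0,0],[0,0.001,0.018,0,0],[0,0.001,0.018,0,0],[0,0.001,0.018,0,0],[0,0.002,0.012,0,0],[0,0.001,0.007,0,0],[0,0,0,0,0],[0,0,0,0,0]])

```text
time_s: 23.4
position: [0.573, 0.2705, 0.1424]
tcp_rot: [[-0.001, 1.0, -0.003], [1.0, 0.001, -0.001], [-0.001, -0.003, -1.0]]
force: [-0.2, 0.0, -0.1]
opening: 0.997
grasp_force: 0.0
```

```bash
python3 - <<'E'
from h import *
print(read_state()['position'])
p0,d=capture('wrist'); q=cloud('wrist',d)
def f(n,q,m):
    m=q[m]
    if len(m)<5: print(n,len(m)); return
    cc,rad=cv2.minEnclosingCircle(m[:,:2].astype(np.float32))
    print(n,len(m),np.round(cc,4),round(rad*1e3,1),m.mean(0).round(4),m.max(0).round(4))
near=lambda q,x,y,r:(np.hypot(q[...,0]-x,q[...,1]-y)<r)
f('spig',q,near(q,.57,.273,.03)&(q[...,2]>.024)&(q[...,2]<.034))
f('flange',q,near(q,.57,.273,.045)&(q[...,2]>.009)&(q[...,2]<.018))
f('nip',q,(q[...,0]<.529)&(q[...,0]>.50)&(abs(q[...,1]-.27)<.02)&(q[...,2]>.004)&(q[...,2]<.03))
p,d=capture('top');q=cloud('top',d)
f('seat plate',q,near(q,.446,.116,.062)&(q[...,2]>.0095)&(q[...,2]<.016))
g=near(q,.446,.116,.05)&(q[...,2]>.004)&(q[...,2]<.0095); f('recess',q,g)
f('sleeve',q,near(q,.435,.26,.034)&(q[...,2]>.055)&(q[...,2]<.066))
v,u=np.where(g); print(u.mean(),v.mean())
a=cv2.resize(p[165:290,250:420],(571,420))
crop=cv2.resize(p0[100:310,130:410],(560,420),interpolation=cv2.INTER_CUBIC)
cv2.imwrite('pics/m5.png',cv2.resize(np.hstack([a,crop]),(800,297)))
E
```

```text
[0.57296788 0.27045993 0.14244666]
spig 755 [0.5738 0.2685] 13.1 [0.5739 0.2694 0.03  ] [0.5865 0.2814 0.0326]
flange 4926 [0.5691 0.2675] 42.5 [0.5733 0.2705 0.0141] [0.611  0.3064 0.0178]
nip 9 [0.5283 0.2589] 1.5 [0.5281 0.2589 0.0113] [0.5287 0.2603 0.0125]
seat plate 32 [0.4021 0.1513] 14.6 [0.4016 0.1516 0.0131] [0.4123 0.1617 0.016 ]
recess 0
sleeve 395 [0.4354 0.258 ] 31.1 [0.4351 0.2584 0.0609] [0.4638 0.2887 0.0659]
nan nan<stdin>:17: RuntimeWarning: Mean of empty slice.
  ret = ret.dtype.type(ret / rcount)
```

View pics/m5.png

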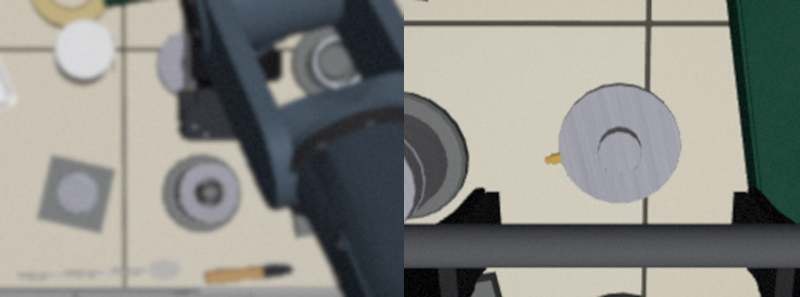

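The sleeve is seated over the post at (205,192) on the left. On the right, the base with its spigot (620,150) is clear, and the nipple (553,158) lies below the flange top. Descending to grip the spigot.

Emit:
send_rows(plan=[[0,0,0.0005,0.01,0],[0,0,0,0.02,0],[0,0,0,0.02,0],[0,0,0,0.02,0],[0,0,0,0.015,0],[0,0,0,0.012,0],[0,0,0,0.008,0],[0,0,0,0.003,0],[0,0,0,0,0],[0,0,0,0,0]])

```text
time_s: 24.33
position: [0.575, 0.2709, 0.0362]
tcp_rot: [[-0.001, 1.0, 0.001], [1.0, 0.001, 0.0], [0.0, 0.001, -1.0]]
force: [0.2, -0.1, -0.0]
opening: 1.0
grasp_force: 0.0
```

Emit:
send_rows(plan=[[0,0,0,0.0015,0],[0,0,0,0.001,0],[255,0,0,0,0],[255,0,0,0,0],[255,0,0,0,0],[255,0,0,0,0],[255,0,0,0,0],[255,0,0,0,0],[255,0,0,0,0],[255,0,0,0,0],[255,0,0,0,0],[255,0,0,0,0],[255,0,0,0,0],[255,0,0,0,0],[255,0,0,0,0],[255,0,0,0,0]])

```text
time_s: 25.67
position: [0.5747, 0.2707, 0.0331]
tcp_rot: [[-0.001, 1.0, 0.0], [1.0, 0.001, 0.0], [0.0, 0.0, -1.0]]
force: [-0.0, 0.0, -0.9]
opening: 0.274
grasp_force: 30.0
```

Emit:
send_rows(plan=[[255,0,0,-0.005,0],[255,0,0,-0.01,0],[255,0,0,-0.013,0],[255,0,0,-0.014,0],[255,0,0,-0.014,0],[255,0,0,-0.014,0],[255,0,0,-0.008,0],[255,0,0,-0.003,0],[255,0,0,0,0]])

```text
time_s: 26.42
position: [0.5751, 0.2709, 0.1155]
tcp_rot: [[-0.001, 1.0, 0.002], [1.0, 0.001, 0.001], [0.001, 0.002, -1.0]]
force: [-0.7, 0.7, -4.4]
opening: 0.275
grasp_force: 30.0
```

Emit:
send_rows(plan=[[255,-0.005,-0.004,0,0],[255,-0.01,-0.008,0,0],[255,-0.015,-0.0125,0,0],[255,-0.016,-0.0135,0,0],[255,-0.016,-0.0135,0,0],[255,-0.016,-0.0135,0,0],[255,-0.016,-0.0135,0,0],[255,-0.016,-0.0135,0,0],[255,-0.016,-0.0135,0,0],[255,-0.014,-0.0115,0,0],[255,-0.009,-0.0075,0,0],[255,-0.0047,-0.0035,0,0],[255,0,0,0,0],[255,0,0,0,0],[255,0,0,0,0]])

```text
time_s: 27.67
position: [0.448, 0.1174, 0.1142]
tcp_rot: [[-0.001, 1.0, 0.002], [1.0, 0.001, 0.0], [0.0, 0.002, -1.0]]
force: [0.1, 0.2, -4.3]
opening: 0.275
grasp_force: 30.0
```

```bash
python3 - <<'E'
from h import *
p,d=capture('scene'); b=cv2.resize(p[200:340,240:440],(600,420))
p,d=capture('wrist'); 
cv2.imwrite('pics/m6.png',cv2.resize(np.hstack([p,b]),(800,290)))
E
```

```text
(no output)
```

View pics/m6.png

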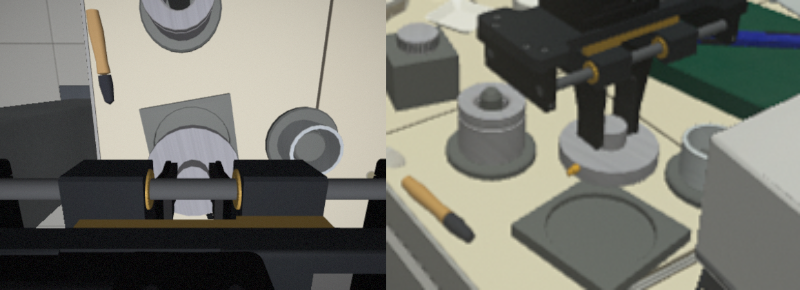

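The base is held level over the seat (left: flange at (195,165) above the recess; right: seat at (600,225)). Lowering.

Emit:
send_rows(plan=[[255,0,0,0.008,0],[255,0,0,0.014,0],[255,0,0,0.014,0],[255,0,0,0.012,0],[255,0,0,0.01,0],[255,0,0,0.006,0],[255,0,0,0.004,0],[255,0,0,0.002,0],[255,0,0,0,0],[255,0,0,0,0]])

```text
time_s: 28.6
position: [0.447, 0.117, 0.0444]
tcp_rot: [[-0.001, 1.0, 0.001], [1.0, 0.001, 0.0], [0.0, 0.001, -1.0]]
force: [0.3, -0.8, -3.6]
opening: 0.273
grasp_force: 30.0
```

Emit:
send_rows(plan=[[255,0,0,0.0015,0],[255,0,0,0.0015,0],[255,0,0,0.0015,0],[255,0,0,0.0008,0],[255,0,0,0,0],[255,0,0,0,0]])

```text
time_s: 29.1
position: [0.4468, 0.1169, 0.0391]
tcp_rot: [[-0.001, 1.0, 0.0], [1.0, 0.001, -0.0], [-0.0, 0.0, -1.0]]
force: [-0.1, 0.3, -0.7]
opening: 0.272
grasp_force: 30.0
```

Weight taken at the expected height, so the base is seated. Releasing and retracting.

Emit:
send_rows(plan=[[0,0,0,0,0],[0,0,0,0,0],[0,0,0,0,0],[0,0,0,0,0],[0,0,0,0,0],[0,0,0,0,0],[0,0,0,0,0],[0,0,0,0,0],[0,0,0,-0.01,0],[0,0,0,-0.02,0],[0,0,0,-0.025,0],[0,0,0,-0.03,0],[0,0,0,-0.03,0],[0,0,0,-0.03,0],[0,0,0,-0.03,0],[0,0,0,-0.02,0]])

```text
time_s: 30.43
position: [0.4473, 0.117, 0.2366]
tcp_rot: [[-0.001, 1.0, 0.004], [1.0, 0.001, 0.0], [0.0, 0.004, -1.0]]
force: [0.5, -1.2, -0.8]
opening: 0.998
grasp_force: 0.0
```

Emit:
send_rows(plan=[[0,0.015,0,0,0],[0,0.025,0,0,0],[0,0.03,0,0,0],[0,0.03,0,0,0],[0,0.03,0,0,0],[0,0.03,0,0,0],[0,0.03,0,0,0],[0,0.03,0,0,0],[0,0.03,0,0,0],[0,0.03,0,0,0],[0,0.03,0,0,0],[0,0.03,0,0,0],[0,0.03,0,0,0],[0,0.03,0,0,0],[0,0.02,0,0,0],[0,0,0,0,0],[0,0,0,0,0]])

```text
time_s: 31.85
position: [0.4456, 0.5374, 0.2329]
tcp_rot: [[-0.003, 1.0, -0.001], [1.0, 0.003, -0.001], [-0.001, -0.001, -1.0]]
force: [-0.4, -0.2, -0.9]
opening: 0.999
grasp_force: 0.0
```

```bash
python3 - <<'E'
from h import *
print(read_state()['position'])
p0,d=capture('scene'); b=cv2.resize(p0[180:340,220:440],(578,420))
p,d=capture('top');q=cloud('top',d)
def f(n,x,y,r,a,b):
    m=q[(np.hypot(q[...,0]-x,q[...,1]-y)<r)&(q[...,2]>a)&(q[...,2]<b)]
    if len(m)<5: print(n,len(m)); return
    cc,rad=cv2.minEnclosingCircle(m[:,:2].astype(np.float32))
    print(n,len(m),np.round(cc,4),round(rad*1e3,1),m.mean(0).round(4),m[:,2].std().round(4))
f('ring',.573,.119,.035,.04,.055); f('plunger',.434,.395,.03,.06,.08)
f('sleeve',.435,.259,.035,.054,.067); f('flange',.446,.115,.043,.0165,.028); f('spigot',.446,.115,.03,.03,.045)
f('jar',.582,.386,.045,.068,.085)
a=cv2.resize(p[165:290,250:420],(571,420))
cv2.imwrite('pics/m7.png',cv2.resize(np.hstack([a,b]),(800,292)))
E
```

```text
[0.44556624 0.53739685 0.23288138]
ring 121 [0.5719 0.1187] 28.0 [0.5715 0.1181 0.0463] 0.0028
plunger 237 [0.4348 0.3941] 21.4 [0.4345 0.3942 0.069 ] 0.0021
sleeve 410 [0.4356 0.258 ] 31.2 [0.435  0.2584 0.0608] 0.0024
flange 617 [0.444  0.1138] 40.3 [0.446  0.1151 0.0214] 0.0022
spigot 86 [0.4462 0.1141] 13.0 [0.4462 0.1148 0.0374] 0.0022
jar 505 [0.5819 0.3864] 31.0 [0.5814 0.3863 0.0756] 0.002
```

View pics/m7.png

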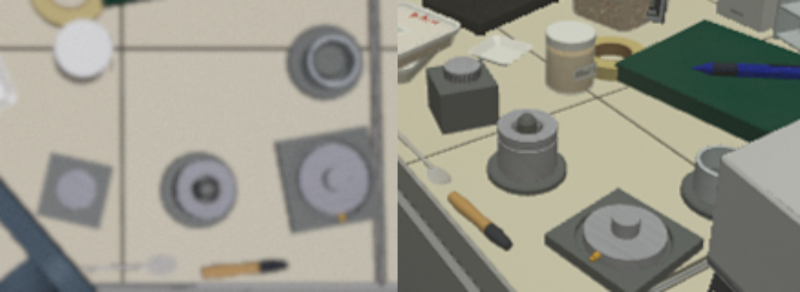

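All four parts are seated (left: ring (330,60), plunger (75,188), sleeve (203,190), base (335,180)). Heights match within 1.5 mm and the jar has not moved. Handing in.

```bash
python3 -c "from rig import hand_in; print(hand_in())"
```

```text
the job is handed in; nothing more can be done
None
```

The die is apart, top down: release ring, plunger, sleeve and base each stand upright and seated on their own grey stand, the jar has not moved, and I handed the job in at about 32 s of the 109 s limit; no verdict came back.

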